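# Clear the scent jar and hold the mirror box open

## Robot

A 6-joint arm with a two-finger parallel gripper is mounted at the origin on the work surface. World frame = base frame: x ahead of the robot, y to its left, z up, the work surface at z = 0. Lengths are in m, angles in rad, forces in N, time in s.
With the tool pointing down it reaches from about 0.3 to 0.875 m from the base axis. Payload 6.4 kg.
Tool frame: the origin (TCP) lies midway between the tips of the shut fingers; the grasp point (between the pads) lies 19 mm behind it; z points along the fingers, y is the line along which they close (so a half turn about z gives the same grasp; the last joint's range is limited). The gripper opens to 85 mm and grips with 20 to 120 N. Pads are 22 mm wide; open, the fingers measure 114 mm over their backs; the gripper's body (76 mm by 85 mm) begins 54 mm behind the grasp point. The pads swing forward as they close: fully open they stand 13 mm farther back than shut.
Start: joints at [1.044, 0.181, 1.607, -0, 1.354, -0.206], TCP at [0.181, 0.546, 0.231] pointing down, gripper open.
Joint ranges: [-2.99, 2.99], [-0.89, 2.07], [0.3, 2.58], [-1.14, 4.28], [0, 2.63], [-3.12, 3.12]. Speed limits (rad/s): [2.57, 2.57, 3.01, 3.14, 3.14, 3.14].

## Interface

Orientations are given as a 3x3 rotation matrix whose columns are the frame's x, y, z axes.
In Python, from plant import arm gives the robot as it stands.
- The arm moves only by the tool carry_out, never from a script. Its argument "commands" is a list of rows, each a list of 4 numbers: the shift along the tool's x, y, z as a fraction of full scale, then the turn about the tool's z as a fraction of full scale. A call has 1 to 20 rows; each row is the pose to reach, as a shift and turn from the pose commanded when the call began, along the tool's axes at that moment; what a row does not reach only later rows make up. Full scale, the value 1, is 0.8 m for a shift and 60 degrees for a turn. A row lasts 1/8 s, in which the tool goes at most 62.5 mm and 10.7 degrees, less where a joint would pass 70% of its speed; a pose out of reach is approached as far as the arm can. A call with a number of a shift or a turn outside -1 to 1 is refused whole. A call with a gripper value outside its range is refused whole. "hand" is the closure, from -1 (fully open) to 1 (shut), set as the call begins (left out, the last holds). The fingers move at their own pace and stop on an object; "force" is the grip in N (left out, the last holds). Time passes only in rows, so rows that repeat a pose let the fingers close. It gives the time, the measured TCP pose, the force, the opening and the grip force at its end, in the units of the state.
- arm.observe(): the state, without advancing time (a new reading comes with each control period).
- arm.read_camera(name): name is "scene" or "top" or "wrist"; returns the picture (480x640x3 uint8, red, green, blue); there is no depth.
- arm.camera_params(name): a dict with "camera_matrix" (3x3 intrinsics, pixels), "R" (3x3) and "t" (3): a world point X has camera coordinates R X + t. Camera axes: x right, y down, z forward; pixel columns grow to the right and rows downward; lengths in m; the calibration is good to about 2 mm. A picture is of the moment at which its call begins: read the wrist's pose just before it. camera_params takes no time and is no camera call; for the wrist camera it gives the pose at the moment of the call.
- arm.close_job(): hands the job in; it is judged then, once.
The state is a dict: "clock": time; "joints": joint angles; "joint_vel": joint speeds; "joint_torque": joint torques, N m; "ee_pos": TCP position; "tool_rot": TCP orientation; "ft_force": force on the tool from outside, world axes, zero at the start; "torque": the same for the moment, N m; "gripper_width": opening from 0.0 (shut) to 1.0 (fully open); "grasp_force": force on a finger pad.
Only numpy, scipy, OpenCV 4.12 (cv2) and the standard library are available. Lean on these libraries where they do the work, as an engineer would, in place of code of your own. Each camera call takes 0.05 s, during which the arm holds its last target. There are 200 camera calls.

## Task

Take the thin glass scent jar off the lid of the wooden mirror box and stand it on the middle of the cork coaster: grip it gently, with no more than 40 N, keep it upright and set it down without dropping it. Then raise the box's lid to 60 degrees from shut, so that the mirror disc under it faces the floor seat on your side; it has no stay, so do not let it fall back, and finish while still holding it steady at that angle. Leave the other things on the ledge where they are.

Things in the scene. Friction and masses are not known exactly. Their poses are not given: they have to be found in the camera images.
- mirror_box: pale plywood box, 170 deep (its x) x 220 wide (its y) x 90 mm high without the lid, walls 10 mm, screwed to the ledge. Origin: centre of its underside; z up; its -x side is the front, towards the robot give or take the yaw.
- lid (a joint): pale wooden lid of the box, 12 mm thick (top 102 mm above the ledge when shut), about 0.5 kg, hinged along the box's far (+x) top edge, overhanging the front wall by 10 mm and each side by 2 mm, steel mirror disc on its underside. Angle in rad: 0 shut, grows as its front edge rises; 60 degrees = 1.047; stop at 1.8. No spring, no stay: gravity shuts it
- hinge_line (a point): middle of the lid's hinge axis, at the top of the box's back wall (box frame x = +85, z = 90 mm); fixed to the box, axes as the box's; the hinge axis is its y
- knob_grip (a point): point to grip on the lid's turned dark wooden knob, moves with the lid: on the knob's axis, 28 mm above the lid's top face (40 mm above the hinge axis) and 155 mm in front of the hinge axis. Knob mid-width, 25 mm behind the lid's front edge: neck 22 mm diameter for 12 mm, then a head 28 mm diameter up to 38 mm above the lid's top
- scent_jar: thin-walled glass jar, straight cylinder 52 mm diameter x 62 mm high, with a maple stopper 36 mm diameter rising to 84 mm and a cedar block inside; about 0.16 kg. Origin: centre of its underside, z up. Stands on the lid behind the knob at the start
- coaster: round cork coaster, 100 mm diameter, 6 mm thick, fixed on the ledge to the left or the right of the box. Origin: centre of its underside
- ring_puzzle: bystander: maple stacking ring puzzle, base 90 mm diameter, rings around a post 97 mm high; on the other side of the box from the coaster. Origin: centre of underside
- squeeze_dome: bystander: grey silicone dome 72 mm diameter, 32 mm high, in front of the box. Origin: centre of underside
- marble_ring: bystander: dark wooden ring 56 mm diameter, 10 mm high, fixed to the ledge in front and to the left, with a glass marble resting on it. Origin: centre of underside
- marble_center (a point): bystander: centre of the 26 mm glass marble on that ring
- pop_tube: bystander: purple corrugated plastic tube lying in a half-circle bend, 30 mm thick, about 140 mm across, back left. Origin: centre of the bend, on the ledge
- kaleidoscope: bystander: dark wooden tube with brass ends, standing, 47 mm diameter, 102 mm high, behind the box to the left. Origin: centre of underside
- brush: bystander: wooden hand brush lying back right, handle towards its -x. Origin: under its middle
Mind the look-alikes: they are no part of the job. What is shaped like the scent_jar but blue, green or purple is not meant.

How it is judged:
On the way, in this order (a step that is already met when the one before it is completed fails the run):
1. the jar stands upright on the coaster, let go, with the lid still shut (horizontal distance between scent_jar and coaster below 0.022 m and z of scent_jar in the frame of coaster below 0.012 m and angle between scent_jar's own z axis and vertical below 0.12 rad and contact force between the fingers and scent_jar below 0.05 N and value of joint lid below 0.06 rad), for 0.2 s.
2. the fingers hold the lid at 60 degrees, give or take 6 (value of joint lid between 0.942 and 1.152 rad and contact force between the fingers and mirror_box above 0.4 N), for 0.3 s.
At the end, for the whole second after the job is handed in: The fingers hold the lid (contact force above 0.4 N) still at 54 to 66 degrees from shut; the jar stands on the coaster, released, upright within 7 degrees and within 22 mm of the coaster's centre (all of step 2 and velocity of joint lid between -0.05 and 0.05 rad/s and horizontal distance between scent_jar and coaster below 0.022 m and z of scent_jar in the frame of coaster below 0.012 m and angle between scent_jar's own z axis and vertical below 0.12 rad and contact force between the fingers and scent_jar below 0.05 N); the arm keeps its last pose, push and grip.
It fails at once if the jar gripped clearly harder than 40 N (contact force summed over both fingers, friction included, above 100 N) (contact force between the fingers and scent_jar above 100 N).
It fails at once if the jar tipped more than 25 degrees (angle between scent_jar's own z axis and vertical above 0.436 rad).
It fails at once if the jar dropped onto the ledge or the coaster (it comes down to the last 6 mm above the coaster faster than 0.35 m/s) (z of scent_jar in the frame of coaster below 0.012 m and linear speed of scent_jar above 0.35 m/s).
It fails at once if the lid let drop: it falls faster than 1.2 rad/s while more than 20 degrees open (value of joint lid above 0.35 rad and velocity of joint lid below -1.2 rad/s).
It fails at once if another thing on the ledge moved by more than 20 mm (distance of any of ring_puzzle, squeeze_dome, pop_tube, kaleidoscope, brush, marble_center from where it was at the start of the episode above 0.02 m).
It also fails if it takes over 54 s, if anything falls off the work surface, if the arm or the gripper's body presses on something with over 40 N, if the wrist force passes 120 N, or if a joint passes its speed limit or range.

## Working session

There is one attempt and no reset: what is moved stays moved. The work goes in short steps, Python scripts to look and compute and a tool call to move; the robot and the scene stay as the last step left them, time stands still between calls to the robot, and variables do not carry over. Pictures are saved under pics/ and viewed, at most 10 in all, crops included, and the job is handed in when it is done.

Besides the shell and the picture viewer there is one more tool, called after "Emit:" as name(argument=value, ...) on one line, values as JSON. carry_out: Moves the arm, as the interface text tells. Shift numbers are shares of 0.8 m and turn numbers shares of 60 degrees, none past 1 either way. Its arguments: {"type":"object","properties":{"commands":{"type":"array","items":{"type":"array","items":{"type":"number","minimum":-1,"maximum":1}}},"hand":{"type":"number"},"force":{"type":"number"}},"required":["commands"]}

```bash
mkdir -p pics; ls
cat > h.py <<'E'
import numpy as np, cv2
from plant import arm
def snap(n,f):
    P=arm.camera_params(n); im=np.array(arm.read_camera(n)); cv2.imwrite('pics/'+f,im[:,:,::-1]); np.savez('pics/'+f+'.npz',K=P['camera_matrix'],R=P['R'],t=P['t'],im=im); return im,P
def load(f): 
    d=np.load('pics/'+f+'.npz'); return d['im'],dict(camera_matrix=d['K'],R=d['R'],t=d['t'])
def ray(P,uv):
    K,R,t=[np.array(P[k]) for k in('camera_matrix','R','t')]
    d=R.T@np.linalg.solve(K,np.r_[uv,1.]); return -R.T@t, d/np.linalg.norm(d)
def onplane(P,uv,z):
    c,d=ray(P,uv); return c+d*(z-c[2])/d[2]
def proj(P,X):
    x=np.array(P['camera_matrix'])@(np.array(P['R'])@np.array(X)+np.array(P['t'])); return x[:2]/x[2]
def tri(obs):
    A=np.zeros((3,3));b=np.zeros(3)
    for P,uv in obs:
        c,d=ray(P,uv);M=np.eye(3)-np.outer(d,d);A+=M;b+=M@c
    X=np.linalg.solve(A,b); return X,[np.linalg.norm(proj(P,X)-uv) for P,uv in obs]
E
python3 - <<'E'
from h import *
ims=[snap(n,n+'0.png') for n in('top','scene','wrist')]
for im,P in ims: print(np.round(-np.array(P['R']).T@np.array(P['t']),3),np.array(P['camera_matrix'])[0,0])
print(arm.observe())
E
```

```text
pics
[0.407 0.036 0.997] 472.71768106317245
[ 1.006 -0.813  0.682] 437.28115844656435
[0.101 0.571 0.374] 409.6188632094031
{'clock': 0.15, 'joints': array([ 1.04370212e+00,  1.81394214e-01,  1.60775051e+00, -2.01727588e-06,
        1.35379884e+00, -2.06278333e-01]), 'joint_vel': array([ 0.00054241, -0.00052666, -0.0024596 , -0.00057286, -0.00183436,
        0.00035591]), 'joint_torque': array([ 1.78676986e-03, -4.45263076e+01, -3.51691854e+01, -1.92943007e-04,
        5.78522449e-03,  3.75665707e-05]), 'ee_pos': array([0.18108202, 0.54530901, 0.23059114]), 'tool_rot': array([[-9.48978499e-01,  3.15340054e-01, -6.77837587e-04],
       [ 3.15340663e-01,  9.48977819e-01, -1.16854503e-03],
       [ 2.74763780e-04, -1.32267387e-03, -9.99999088e-01]]), 'ft_force': array([-0.63996456, -0.16854976,  0.4022138 ]), 'torque': array([-0.01403867,  0.02084765, -0.05487991]), 'grasp_force': 0.0, 'gripper_width': 0.9991528659360406}
```

View pics/top0.png

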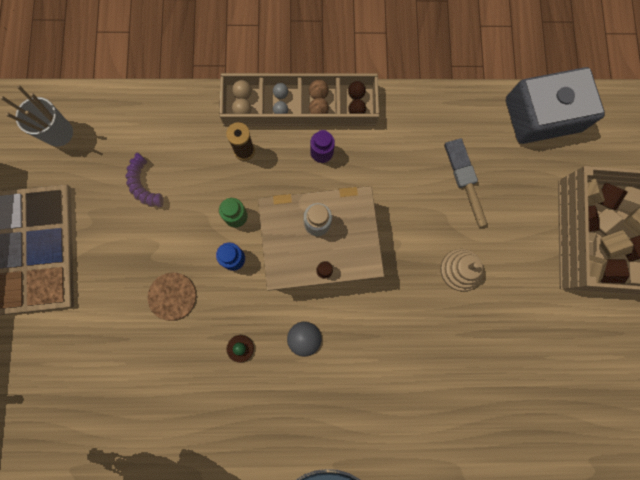

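View pics/scene0.png

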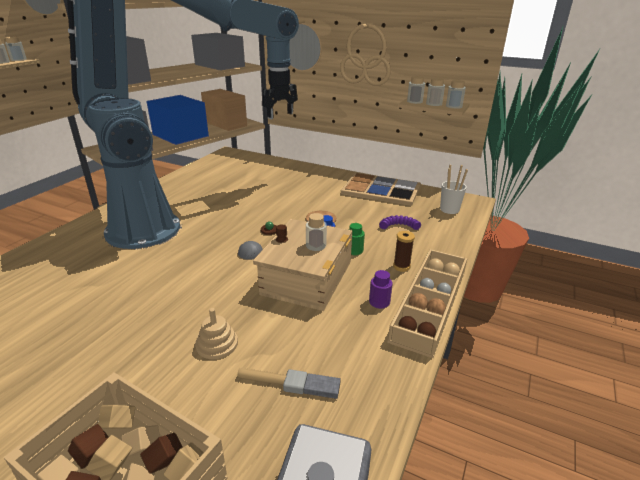

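Top view: the clear jar with the maple stopper is at (317,219) on the lid, and the knob is at (325,270). The coaster is at (172,296). The look-alikes are green (232,212), blue (231,256) and purple (322,147). Only the clear jar on the lid fits the description. Next I move the wrist camera above the box.

Emit:
carry_out(commands=[[-0.54,-0.51,-0.15,-0.4],[-0.54,-0.51,-0.15,-0.4],[-0.54,-0.51,-0.15,-0.4],[-0.54,-0.51,-0.15,-0.4],[-0.54,-0.51,-0.15,-0.4],[-0.54,-0.51,-0.15,-0.4],[-0.54,-0.51,-0.15,-0.4],[-0.54,-0.51,-0.15,-0.4],[-0.54,-0.51,-0.15,-0.4],[-0.54,-0.51,-0.15,-0.4],[-0.54,-0.51,-0.15,-0.4],[-0.54,-0.51,-0.15,-0.4],[-0.54,-0.51,-0.15,-0.4],[-0.54,-0.51,-0.15,-0.4],[-0.54,-0.51,-0.15,-0.4],[-0.54,-0.51,-0.15,-0.4]], hand=-1, force=25)

```text
clock: 2.15
ee_pos: [0.4625, 0.0226, 0.3513]
tool_rot: [[-0.995, -0.099, 0.0], [-0.099, 0.995, -0.0], [-0.0, -0.0, -1.0]]
ft_force: [0.5, 1.0, 0.9]
gripper_width: 0.998
grasp_force: 0.0
```

Run:
```python
from h import *
im,P=snap('wrist','w1.png')
o=arm.observe();print(o['clock'],o['ee_pos'],o['tool_rot'].round(3),np.round(-np.array(P['R']).T@np.array(P['t']),3))
```

```text
2.2 [0.46255966 0.02252221 0.35134367] [[-0.995 -0.098  0.   ]
 [-0.098  0.995 -0.   ]
 [-0.    -0.    -1.   ]] [0.379 0.014 0.494]
```

View pics/w1.png

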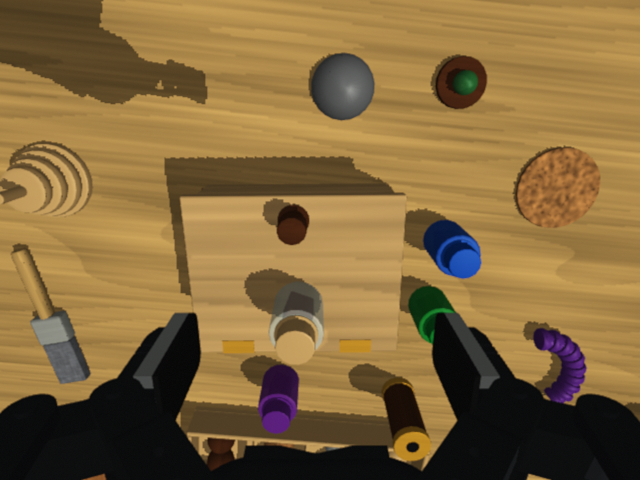

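Wrist view: the clear jar with stopper is at (296,330) on the lid, and the knob head is at (293,222). The coaster is at (558,187). Blue (455,250), green (430,310) and purple (279,400) are the look-alikes. I take a second view, offset sideways.

Emit:
carry_out(commands=[[0.06,0.15,0,0],[0.06,0.15,0,0],[0.06,0.15,0,0],[0.06,0.15,0,0],[0.06,0.15,0,0]])

```text
clock: 2.82
ee_pos: [0.4037, 0.136, 0.3512]
tool_rot: [[-0.995, -0.096, -0.0], [-0.096, 0.995, -0.0], [0.0, -0.0, -1.0]]
ft_force: [-0.5, 0.6, -0.5]
gripper_width: 1.001
grasp_force: 0.0
```

Run:
```python
from h import *
im,P=snap('wrist','w2.png')
a=load('w1.png')[0]
X=onplane(load('w1.png')[1],(296,330),.13); u=proj(P,X).astype(int); print(u)
c1=a[200:380,200:400]; y0=max(0,u[1]-130);x0=max(0,u[0]-100); c2=im[y0:y0+180,x0:x0+200]; print(x0,y0)
cv2.imwrite('pics/crop.png',cv2.resize(np.hstack([c1,c2]),None,fx=2,fy=2,interpolation=cv2.INTER_CUBIC)[:,:,::-1])
```

```text
[185 369]
85 239
```

View pics/crop.png

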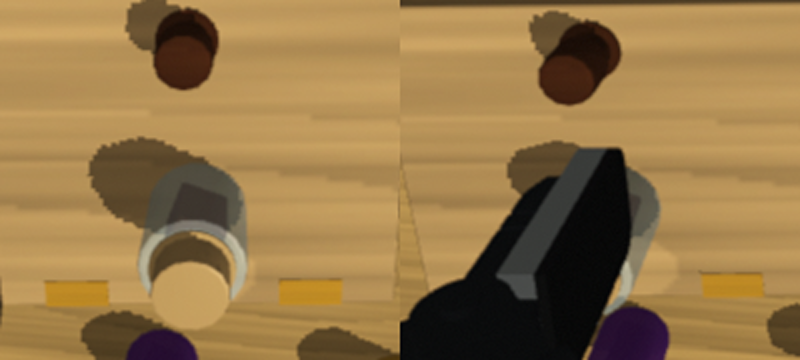

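The left crop confirms the target: clear glass, a cedar block inside and a maple stopper, with its top at (295,345) in the full image. In the second view a finger hides the jar, so I take a third one from further ahead.

Emit:
carry_out(commands=[[-0.14,-0.21,0,0],[-0.14,-0.21,0,0],[-0.14,-0.21,0,0],[-0.14,-0.21,0,0],[-0.14,-0.21,0,0],[-0.14,-0.21,0,0]])

```text
clock: 3.62
ee_pos: [0.5304, -0.0186, 0.3513]
tool_rot: [[-0.995, -0.098, -0.0], [-0.098, 0.995, 0.0], [0.0, 0.0, -1.0]]
ft_force: [-0.1, 0.2, 0.4]
gripper_width: 0.999
grasp_force: 0.0
```

Run:
```python
from h import *
snap('wrist','w3.png')
rows=[]
for f in ('w1.png','w3.png','top0.png'):
    im,P=load(f)
    h=cv2.cvtColor(im,cv2.COLOR_RGB2HSV)
    p={n:proj(P,X) for n,X in dict(jar=(.438,.03,.186),knob=(.355,.02,.14)).items()}
    print(f,p)
    u=p['jar'].astype(int); c=im[max(0,u[1]-90):u[1]+90,max(0,u[0]-66):u[0]+66]; print(max(0,u[0]-66),max(0,u[1]-90),c.shape)
    rows.append(cv2.resize(c,(264,360),interpolation=cv2.INTER_CUBIC) )
cv2.imwrite('pics/crop2.png',np.hstack(rows)[:,:,::-1])
im,P=load('w1.png'); h=cv2.cvtColor(im,cv2.COLOR_RGB2HSV)
for uv in [(295,345),(250,300),(250,210),(293,230),(293,210),(283,262)]: print(uv,im[uv[1],uv[0]],h[uv[1],uv[0]])
```

```text
w1.png {'jar': array([328.66366905, 176.88419335]), 'knob': array([325.82801125,  62.30839299])}
262 86 (180, 132, 3)
w3.png {'jar': array([396.55955001,  88.44029161]), 'knob': array([389.817006  , -28.99140919])}
330 0 (178, 132, 3)
top0.png {'jar': array([310.20928617, 301.97858008]), 'knob': array([316.03982429, 350.1516697 ])}
244 211 (180, 132, 3)
(295, 345) [197 160  95] [ 19 132 197]
(250, 300) [166 132  79] [ 18 134 166]
(250, 210) [192 155  93] [ 19 131 192]
(293, 230) [72 36 19] [ 10 188  72]
(293, 210) [31 16  8] [ 10 189  31]
(283, 262) [190 152  91] [ 18 133 190]
```

View pics/crop2.png

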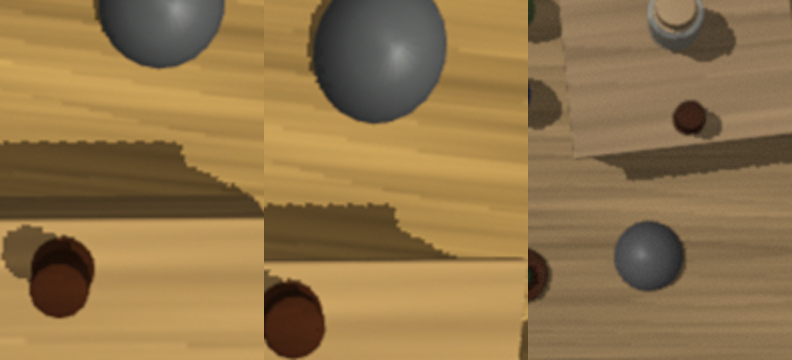

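Run:
```python
from h import *
def head(f,box):
    im,P=load(f);x0,y0,x1,y1=box;c=im[y0:y1,x0:x1]
    h=cv2.cvtColor(c,cv2.COLOR_RGB2HSV); m=((h[...,0]<15)&(h[...,1]>165)&(h[...,2]>45)&(h[...,2]<110)).astype(np.uint8)
    n,l,s,ce=cv2.connectedComponentsWithStats(m); i=1+np.argmax(s[1:,4])
    return P,ce[i]+[x0,y0],s[i]
im1,P1=load('w1.png');im3,P3=load('w3.png')
k1=head('w1.png',(250,190,330,260));k3=head('w3.png',(300,110,400,220));k2=head('w2.png',(85,200,285,320))
for k in(k1,k2,k3):print(k[1],k[2])
print('knob',tri([k[:2] for k in (k1,k2,k3)]))
J=onplane(P1,(295,340),.186);print('jar guess',J)
vis=[]
for f,P in(('w1.png',P1),('w3.png',P3),('top0.png',load('top0.png')[1]),('scene0.png',load('scene0.png')[1])):
    u=proj(P,J).astype(int);im=load(f)[0];w=40;c=im[u[1]-w:u[1]+w,u[0]-w:u[0]+w]
    g=cv2.resize(cv2.cvtColor(c,cv2.COLOR_RGB2GRAY),None,fx=4,fy=4,interpolation=cv2.INTER_CUBIC)
    ci=cv2.HoughCircles(cv2.GaussianBlur(g,(7,7),0),cv2.HOUGH_GRADIENT,1,20,param1=80,param2=20,minRadius=28,maxRadius=110)
    print(f,u,None if ci is None else [(np.r_[r[:2]/4+u-w,r[2]/4]).round(1).tolist() for r in ci[0][:4]])
    big=cv2.resize(c,(190,190)) if 0 else cv2.resize(c,None,fx=2.4,fy=2.4,interpolation=cv2.INTER_CUBIC); vis.append(big)
cv2.imwrite('pics/c3.png',np.hstack(vis)[:,:,::-1])
```

```text
[292.80087209 228.29215116] [ 27  15  32  40 688]
[168.01701323 278.51228733] [ 70  67  28  24 529]
[344.95915679 160.31225296] [ 30  29  30  38 759]
knob (array([0.49847575, 0.00432281, 0.14022129]), [np.float64(1.6753421489712834), np.float64(1.0746692511162779), np.float64(0.9176169500642427)])
jar guess [0.58404193 0.01639903 0.186     ]
w1.png [295 340] [[292.4, 334.1, 18.3], [298.6, 334.4, 24.3], [294.9, 339.1, 23.7], [296.1, 350.9, 19.9]]
w3.png [351 273] [[347.4, 272.1, 21.5], [351.9, 286.6, 23.4], [344.4, 278.6, 27.1], [353.1, 269.4, 24.0]]
top0.png [317 218] [[317.6, 213.4, 10.1]]
scene0.png [312 215] [[315.9, 240.6, 11.3], [316.1, 219.6, 8.4], [316.4, 211.6, 8.8]]
```

View pics/c3.png

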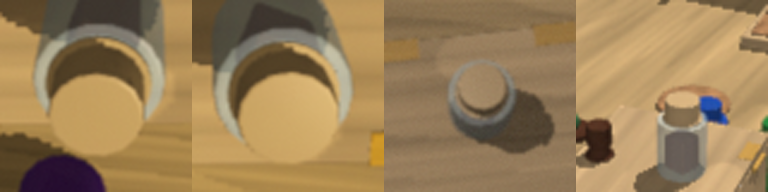

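In these crops the stopper-top centre is at (295,347) in w1, (351,281) in w3, (318.2,214.2) in top and (316,215) in scene. I triangulate these, then measure the coaster and the box yaw.

Run:
```python
from h import *
L={f:load(f) for f in('w1.png','w2.png','w3.png','top0.png','scene0.png')}
P={f:L[f][1] for f in L}
print('jar wrists',tri([(P['w1.png'],(295,347)),(P['w3.png'],(351,281))]))
print('jar all',tri([(P['w1.png'],(295,347)),(P['w3.png'],(351,281)),(P['top0.png'],(318.2,214.2)),(P['scene0.png'],(316,215.4))]))
obs=[]
for f,guess in(('w1.png',(558,187)),('w2.png',None),('top0.png',(172,296))):
    im=L[f][0]
    if guess is None: guess=proj(P[f],onplane(P['w1.png'],(558,187),.006)); print('g',guess)
    h=cv2.cvtColor(im,cv2.COLOR_RGB2HSV).astype(int)
    m=((h[...,0]<16)&(h[...,1]>90)&(h[...,2]>60)).astype(np.uint8)
    Y,X=np.mgrid[:480,:640]; m[np.hypot(X-guess[0],Y-guess[1])>60]=0
    m=cv2.morphologyEx(m,cv2.MORPH_CLOSE,np.ones((7,7)));m=cv2.morphologyEx(m,cv2.MORPH_OPEN,np.ones((9,9)))
    c=max(cv2.findContours(m,0,1)[0],key=cv2.contourArea); e=cv2.fitEllipse(cv2.convexHull(c)); print(f,e)
    obs.append((P[f],np.array(e[0]))); print(onplane(P[f],e[0],.006))
print('coaster',tri(obs))
# lid front edge: in w1, rows by gradient
im=L['w1.png'][0];g=cv2.GaussianBlur(cv2.cvtColor(im,cv2.COLOR_RGB2GRAY),(3,3),0).astype(int)
for f,xs in(('w1.png',range(195,395,10)),):
    pts=[(x,180+np.argmax(np.diff(g[180:205,x]))+.5) for x in xs]
    W=np.array([onplane(P[f],p,.102) for p in pts]);k=np.polyfit(W[:,1],W[:,0],1);r=W[:,0]-np.polyval(k,W[:,1]);ok=abs(r)<.002
    k=np.polyfit(W[ok,1],W[ok,0],1);print('front edge x=%.4f*y+%.4f'%tuple(k),'yaw',np.degrees(-np.arctan(k[0])),ok.sum())
for p in[(180,196),(405,195)]:print(p,onplane(P['w1.png'],p,.102))
```

```text
jar wrists (array([0.59029365, 0.0168086 , 0.18705022]), [np.float64(0.24284117954288476), np.float64(0.25743491478528874)])
jar all (array([0.59121092, 0.01642351, 0.18632162]), [np.float64(0.6922772996951204), np.float64(0.8837143962208778), np.float64(0.975692854854554), np.float64(0.5851734815752592)])
w1.png ((557.4002685546875, 187.0387725830078), (73.94888305664062, 88.31692504882812), 53.033565521240234)
[0.45754157 0.31694132 0.006     ]
g [456.29749446 223.97044969]
w2.png ((456.0672302246094, 224.0188446044922), (72.7914810180664, 81.46200561523438), 59.909725189208984)
[0.45751316 0.3173788  0.006     ]
top0.png ((171.38937377929688, 296.1191101074219), (47.132415771484375, 49.49756622314453), 49.54817581176758)
[0.45974295 0.31600779 0.006     ]
coaster (array([0.45856407, 0.31755577, 0.0041422 ]), [np.float64(0.8053752399405939), np.float64(0.6259652203673333), np.float64(0.8133383024579487)])
front edge x=-0.1071*y+0.4760 yaw 6.113186624838756 20
(180, 196) [ 0.48744078 -0.10896346  0.102     ]
(405, 195) [0.46460074 0.11082134 0.102     ]
```

Everything agrees with the given sizes:

| Point | Position (x, y), m | Height check |
|---|---|---|
| Jar | (0.591, 0.0165) | top at 0.186 |
| Knob | (0.4985, 0.004) | top at 0.140 |
| Coaster | (0.458, 0.317) | about 0.004–0.006 |

The box yaw is about 6°. I go to the jar.

Emit:
carry_out(commands=[[-0.079,0.036,0.0,0],[-0.079,0.036,0.0,0],[-0.079,0.036,0.07,0],[-0.079,0.036,0.14,0],[-0.079,0.036,0.19,0],[-0.079,0.036,0.23,0],[-0.079,0.036,0.26,0],[-0.079,0.036,0.287,0],[-0.079,0.036,0.287,0],[-0.079,0.036,0.287,0]])

```text
clock: 4.92
ee_pos: [0.5915, 0.0159, 0.1232]
tool_rot: [[-0.995, -0.099, 0.002], [-0.099, 0.995, -0.0], [-0.002, -0.001, -1.0]]
ft_force: [0.3, -0.3, -0.8]
gripper_width: 1.0
grasp_force: 0.0
```

Emit:
carry_out(commands=[[0,0,0,0],[0,0,0,0],[0,0,0,0],[0,0,0,0]], hand=-0.3, force=25)

```text
clock: 5.42
ee_pos: [0.5911, 0.0156, 0.1218]
tool_rot: [[-0.995, -0.098, 0.0], [-0.098, 0.995, -0.0], [-0.0, -0.0, -1.0]]
ft_force: [-0.9, 0.2, 0.1]
gripper_width: 0.646
grasp_force: 0.0
```

Emit:
carry_out(commands=[[0,0,0,0],[0,0,0,0],[0,0,0,0]], hand=0.0, force=25)

```text
clock: 5.8
ee_pos: [0.5912, 0.0156, 0.1219]
tool_rot: [[-0.995, -0.098, 0.0], [-0.098, 0.995, -0.0], [-0.0, -0.0, -1.0]]
ft_force: [-0.5, -0.0, 2.5]
gripper_width: 0.606
grasp_force: 26.5
```

The jar is gripped: the width matches 51.5 mm at 26 N. I lift it and carry it across.

Emit:
carry_out(commands=[[0,0,-0.02,0],[0,0,-0.05,0],[0,0,-0.09,0],[0,0,-0.12,0],[0.01,0.03,-0.13,0],[0.023,0.07,-0.13,0],[0.037,0.115,-0.13,0],[0.052,0.16,-0.13,0],[0.067,0.205,-0.13,0],[0.082,0.25,-0.13,0],[0.097,0.295,-0.13,0],[0.11,0.335,-0.13,0],[0.12,0.366,-0.13,0],[0.126,0.385,-0.13,0],[0.128,0.391,-0.13,0],[0.128,0.391,-0.13,0],[0.128,0.391,-0.13,0]])

```text
clock: 7.92
ee_pos: [0.4589, 0.3162, 0.2256]
tool_rot: [[-0.995, -0.097, -0.0], [-0.097, 0.995, -0.0], [0.0, -0.0, -1.0]]
ft_force: [-0.3, -0.5, -1.8]
gripper_width: 0.599
grasp_force: 26.8
```

Run:
```python
from h import *
snap('wrist','w4.png'); snap('scene','s4.png')
a=load('w4.png')[0];b=load('s4.png')[0][130:330,220:487]
cv2.imwrite('pics/v4.png',np.hstack([cv2.resize(a,(400,300)),cv2.resize(b,(400,300))])[:,:,::-1])
o=arm.observe();print(o['clock'],o['ee_pos'],o['tool_rot'].round(4),o['grasp_force'],o['gripper_width'])
```

```text
8.025 [0.45894264 0.31621012 0.22567246] [[-9.953e-01 -9.670e-02 -0.000e+00]
 [-9.670e-02  9.953e-01 -1.000e-04]
 [ 0.000e+00 -1.000e-04 -1.000e+00]] 26.769122779369354 0.6065363985122395
```

View pics/v4.png

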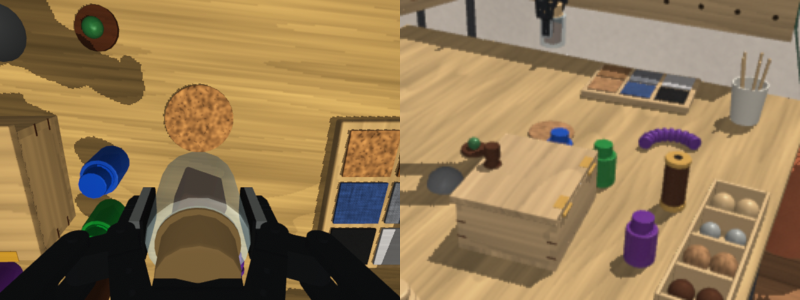

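The jar hangs upright above the coaster, which is at full-size (317,187) in the wrist view. I lower it, slowly at the end.

Emit:
carry_out(commands=[[0,0,0.03,0],[0,0,0.07,0],[0,0,0.11,0],[0,0,0.15,0],[0,0,0.18,0],[0,0,0.205,0],[0,0,0.225,0],[0,0,0.235,0],[0,0,0.24,0],[0,0,0.244,0],[0,0,0.247,0],[0,0,0.248,0],[0,0,0.248,0],[0,0,0.248,0]])

```text
clock: 9.78
ee_pos: [0.4586, 0.3169, 0.0275]
tool_rot: [[-0.995, -0.098, 0.0], [-0.098, 0.995, 0.0], [-0.0, 0.0, -1.0]]
ft_force: [-0.3, -0.5, -2.3]
gripper_width: 0.602
grasp_force: 26.8
```

Emit:
carry_out(commands=[[0,0,0.001,0],[0,0,0.0015,0],[0,0,0.0015,0],[0,0,0.0015,0]])

```text
clock: 10.28
ee_pos: [0.4585, 0.3169, 0.0261]
tool_rot: [[-0.995, -0.098, -0.0], [-0.098, 0.995, -0.0], [0.0, -0.0, -1.0]]
ft_force: [0.3, 0.6, -2.1]
gripper_width: 0.602
grasp_force: 26.8
```

Emit:
carry_out(commands=[[0,0,0.001,0],[0,0,0.0015,0],[0,0,0.0015,0],[0,0,0.0015,0]])

```text
clock: 10.78
ee_pos: [0.4587, 0.317, 0.0259]
tool_rot: [[-0.995, -0.098, 0.0], [-0.098, 0.995, -0.0], [-0.0, -0.0, -1.0]]
ft_force: [-3.9, -2.7, 8.3]
gripper_width: 0.6
grasp_force: 27.5
```

Contact: the vertical force went from -2 to +8 N. I release in small steps, then rise straight up.

Emit:
carry_out(commands=[[0,0,-0.0008,0],[0,0,-0.0008,0]])

```text
clock: 11.02
ee_pos: [0.4586, 0.3169, 0.0259]
tool_rot: [[-0.995, -0.098, 0.0], [-0.098, 0.995, -0.0], [-0.0, -0.0, -1.0]]
ft_force: [-2.2, -1.5, 5.4]
gripper_width: 0.604
grasp_force: 27.0
```

Emit:
carry_out(commands=[[0,0,0,0],[0,0,0,0],[0,0,0,0]], hand=-0.4)

```text
clock: 11.4
ee_pos: [0.4586, 0.3169, 0.0254]
tool_rot: [[-0.995, -0.098, 0.0], [-0.098, 0.995, 0.0], [-0.0, 0.0, -1.0]]
ft_force: [0.3, 0.6, -0.1]
gripper_width: 0.695
grasp_force: 0.0
```

Emit:
carry_out(commands=[[0,0,0,0],[0,0,0,0],[0,0,0,0]], hand=-1)

```text
clock: 11.78
ee_pos: [0.4585, 0.3169, 0.0255]
tool_rot: [[-0.995, -0.098, 0.0], [-0.098, 0.995, -0.0], [-0.0, -0.0, -1.0]]
ft_force: [-0.0, 0.2, -0.1]
gripper_width: 1.0
grasp_force: 0.0
```

Emit:
carry_out(commands=[[0,0,-0.02,0],[0,0,-0.06,0],[0,0,-0.12,0],[0,0,-0.19,0],[0,0,-0.26,0],[0,0,-0.28,0],[0,0,-0.28,0]])

```text
clock: 12.65
ee_pos: [0.4591, 0.3172, 0.2514]
tool_rot: [[-0.995, -0.098, 0.003], [-0.098, 0.995, 0.001], [-0.003, 0.001, -1.0]]
ft_force: [0.1, 0.1, -0.3]
gripper_width: 0.999
grasp_force: 0.0
```

Run:
```python
from h import *
snap('wrist','w5.png'); snap('top','t5.png'); im=load('t5.png')[0]
a=load('w5.png')[0];b=im[130:380,120:453]
cv2.imwrite('pics/v5.png',np.hstack([cv2.resize(a,(400,300)),cv2.resize(b,(400,300))])[:,:,::-1])
o=arm.observe();print(o['clock'],o['ee_pos'],o['tool_rot'].round(4),o['grasp_force'],o['gripper_width'])
for n in('w5.png','t5.png'):
  P=load(n)[1];print(n,proj(P,(.458,.317,.006)),proj(P,(.458,.317,.09)))
```

```text
12.75 [0.4576262  0.31650482 0.24803259] [[-9.952e-01 -9.790e-02 -2.300e-03]
 [-9.790e-02  9.952e-01 -1.000e-03]
 [ 2.400e-03 -7.000e-04 -1.000e+00]] 0.0 1.0033177105561053
w5.png [315.50473199 183.11777985] [315.55168211 206.29165555]
t5.png [170.87282352 296.96985758] [158.32374973 294.79195212]
```

View pics/v5.png

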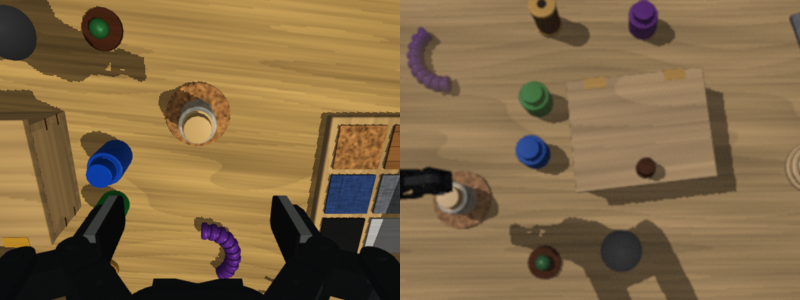

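The jar stands centred on the coaster: its stopper is at full-size (315,203), and (315.5,206) was predicted. Next is the knob.

Emit:
carry_out(commands=[[-0.002,-0.07,0,-0.007],[-0.004,-0.14,0,-0.007],[-0.006,-0.21,0,-0.007],[-0.008,-0.28,0,-0.007],[-0.01,-0.34,0,-0.007],[-0.0115,-0.38,0,-0.007],[-0.0115,-0.394,0,-0.007],[-0.0115,-0.394,0,-0.007],[-0.0115,-0.394,0.05,-0.007],[-0.0115,-0.394,0.1,-0.007],[-0.0115,-0.394,0.13,-0.007],[-0.0115,-0.394,0.155,-0.007],[-0.0115,-0.394,0.17,-0.007],[-0.0115,-0.394,0.175,-0.007],[-0.0115,-0.394,0.175,-0.007],[-0.0115,-0.394,0.175,-0.007]])

```text
clock: 14.75
ee_pos: [0.4992, 0.004, 0.1104]
tool_rot: [[-0.994, -0.105, 0.001], [-0.105, 0.994, -0.0], [-0.001, -0.001, -1.0]]
ft_force: [0.2, -0.4, -0.6]
gripper_width: 1.0
grasp_force: 0.0
```

Emit:
carry_out(commands=[[0,0,0,0],[0,0,0,0],[0,0,0,0],[0,0,0,0],[0,0,0,0],[0,0,0,0],[0,0,0,0],[0,0,0,0]], hand=1, force=40)

```text
clock: 15.75
ee_pos: [0.4988, 0.0032, 0.1099]
tool_rot: [[-0.994, -0.105, 0.0], [-0.105, 0.994, -0.001], [-0.0, -0.002, -1.0]]
ft_force: [-2.3, -5.6, 3.0]
gripper_width: 0.314
grasp_force: 39.4
```

The knob is gripped. I raise the lid along its arc, the first 15° as a test.

Emit:
carry_out(commands=[[-0.0025,0,-0.0084,0],[-0.0051,0,-0.0167,0],[-0.0083,0,-0.0248,0],[-0.0116,0,-0.0329,0],[-0.0155,0,-0.0407,0],[-0.0195,0,-0.0485,0],[-0.0195,0,-0.0485,0],[-0.0195,0,-0.0485,0]])

```text
clock: 16.75
ee_pos: [0.5135, 0.0048, 0.1474]
tool_rot: [[-0.994, -0.105, -0.002], [-0.105, 0.994, -0.001], [0.002, -0.001, -1.0]]
ft_force: [1.1, -6.4, -6.1]
gripper_width: 0.316
grasp_force: 39.9
```

Emit:
carry_out(commands=[[-0.0045,0,-0.0075,0],[-0.0093,0,-0.0148,0],[-0.0145,0,-0.0218,0],[-0.0198,0,-0.0287,0],[-0.0256,0,-0.0353,0],[-0.0315,0,-0.0417,0],[-0.0378,0,-0.0477,0],[-0.0442,0,-0.0536,0],[-0.051,0,-0.0591,0],[-0.0579,0,-0.0644,0],[-0.0579,0,-0.0644,0],[-0.0579,0,-0.0644,0]])

```text
clock: 18.25
ee_pos: [0.5592, 0.0097, 0.1985]
tool_rot: [[-0.994, -0.105, -0.003], [-0.105, 0.994, -0.001], [0.003, -0.001, -1.0]]
ft_force: [0.2, -5.9, -5.1]
gripper_width: 0.311
grasp_force: 40.6
```

Emit:
carry_out(commands=[[-0.0072,0,-0.0049,0],[-0.0147,0,-0.0095,0],[-0.0223,0,-0.0138,0],[-0.0301,0,-0.0177,0],[-0.038,0,-0.0213,0],[-0.0462,0,-0.0245,0],[-0.0544,0,-0.0274,0],[-0.0627,0,-0.0299,0],[-0.0627,0,-0.0299,0],[-0.0627,0,-0.0299,0],[-0.0627,0,-0.0299,0],[-0.0627,0,-0.0299,0]])

```text
clock: 19.75
ee_pos: [0.6091, 0.015, 0.223]
tool_rot: [[-0.995, -0.105, -0.002], [-0.105, 0.995, -0.001], [0.002, -0.001, -1.0]]
ft_force: [-2.9, -5.7, -0.7]
gripper_width: 0.316
grasp_force: 40.3
```

Run:
```python
from h import *
snap('scene','s6.png'); snap('wrist','w6.png')
o=arm.observe();print(o['clock'],o['ee_pos'],o['tool_rot'].round(4),o['grasp_force'],o['gripper_width'],o['ft_force'])
im,P=load('s6.png'); 
yaw=np.radians(6);ex=np.array([np.cos(yaw),np.sin(yaw),0]);ey=np.array([-ex[1],ex[0],0]);ez=np.array([0,0,1.])
H=np.array([.4985,.0043,.09])+.155*ex
for th in(54,60,66):
  t=np.radians(th);u=-np.cos(t)*ex+np.sin(t)*ez;n=np.sin(t)*ex+np.cos(t)*ez
  print(th,[proj(P,H+.18*u+.012*n+s*.112*ey).round(1) for s in(-1,1)],'hinge',proj(P,H-.112*ey+.012*n).round(1))
c=im[130:330,200:467];cv2.imwrite('pics/v6.png',cv2.resize(c,(800,600),interpolation=cv2.INTER_CUBIC)[:,:,::-1])
```

```text
19.85 [0.60907603 0.01500599 0.22298058] [[-9.945e-01 -1.047e-01 -2.400e-03]
 [-1.047e-01  9.945e-01 -1.200e-03]
 [ 2.500e-03 -9.000e-04 -1.000e+00]] 40.3236848115921 0.31010014763606536 [-1.91169315 -5.52063473 -1.82457682]
54 [array([281.7, 213. ]), array([318.2, 175. ])] hinge [326.8 278.5]
60 [array([288.6, 210.5]), array([324.3, 172.6])] hinge [327.  278.9]
66 [array([296.1, 208.8]), array([330.8, 170.8])] hinge [327.3 279.4]
```

View pics/v6.png

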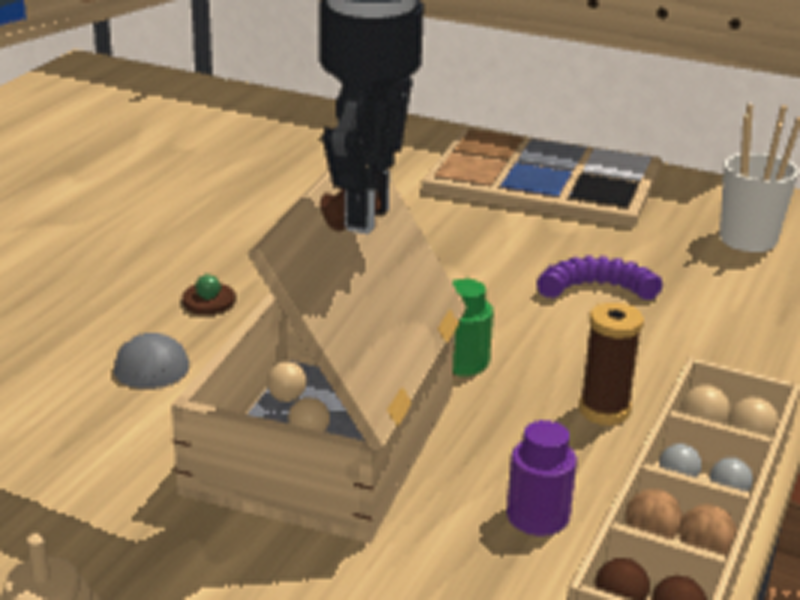

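The scene view shows the lid held open by the knob. Its near front corner is at about (284,213) and the hinge corner at (326,278), which makes about 56°. That is inside the band, so I nudge up 4° to centre it and check numerically.

Emit:
carry_out(commands=[[-0.003,0,-0.001,0],[-0.007,0,-0.002,0],[-0.01,0,-0.003,0],[-0.0135,0,-0.0037,0],[-0.0135,0,-0.0037,0],[-0.0135,0,-0.0037,0],[-0.0135,0,-0.0037,0]])

```text
clock: 20.72
ee_pos: [0.6198, 0.0162, 0.2259]
tool_rot: [[-0.995, -0.105, -0.002], [-0.105, 0.995, -0.001], [0.003, -0.001, -1.0]]
ft_force: [-2.4, -5.5, -1.5]
gripper_width: 0.312
grasp_force: 39.6
```

Run:
```python
from h import *
snap('scene','s7.png');snap('wrist','w7.png')
o=arm.observe();print(o['clock'],o['ee_pos'],o['grasp_force'],o['gripper_width'],o['ft_force'])
for f in('s6.png','s7.png'):
    g=cv2.cvtColor(load(f)[0],cv2.COLOR_RGB2GRAY)
    q=cv2.goodFeaturesToTrack(g[195:232,268:305],6,.1,4)
    p=cv2.cornerSubPix(g,(q+[[268,195]]).astype(np.float32),(3,3),(-1,-1),(3,30,.01)); print(f,p.reshape(-1,2).round(1).tolist())
a=load('s7.png')[0][180:300,260:380];b=load('w7.png')[0]
cv2.imwrite('pics/v7.png',np.hstack([cv2.resize(a,(400,400),interpolation=cv2.INTER_CUBIC),cv2.copyMakeBorder(cv2.resize(b,(400,300)),0,100,0,0,0)])[:,:,::-1])
```

```text
20.825 [0.61982295 0.01611689 0.22590859] 39.568957686424255 0.31048687940333286 [-2.55187246 -5.3562991   0.14614104]
s6.png [[270.1000061035156, 222.60000610351562], [291.5, 228.89999389648438], [278.6000061035156, 228.0], [281.79998779296875, 214.10000610351562], [286.20001220703125, 221.10000610351562]]
s7.png [[270.1000061035156, 222.60000610351562], [278.6000061035156, 227.89999389648438], [293.6000061035156, 226.1999969482422], [286.29998779296875, 212.89999389648438], [289.29998779296875, 217.3000030517578]]
```

View pics/v7.png

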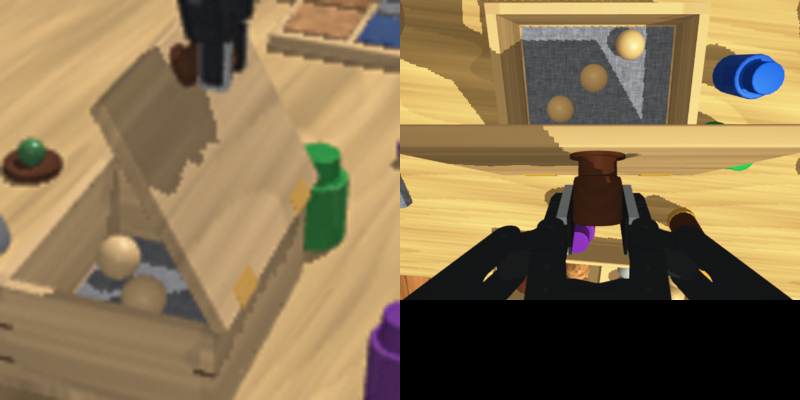

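Run:
```python
from h import *
im,P=load('w7.png');Ps=load('s7.png')[1]
yaw=np.radians(6);ex=np.array([np.cos(yaw),np.sin(yaw),0]);ey=np.array([-ex[1],ex[0],0]);ez=np.array([0,0,1.])
H=np.array([.4985,.0043,.09])+.155*ex
for th in(54,57,60,63,66):
  t=np.radians(th);u=-np.cos(t)*ex+np.sin(t)*ez;n=np.sin(t)*ex+np.cos(t)*ez
  print(th,'wrist under',proj(P,H+.18*u).round(1),'top',proj(P,H+.18*u+.012*n).round(1),'knobtop',proj(P,H+.155*u+.05*n).round(1),'scene under',proj(Ps,H+.18*u-.112*ey).round(1),'top',proj(Ps,H+.18*u+.012*n-.112*ey).round(1))
g=cv2.cvtColor(im,cv2.COLOR_RGB2GRAY).astype(float)
for x in(230,300,380):
  c=g[180:300,x-4:x+5].mean(1);d=np.abs(np.gradient(c));i=[k for k in range(1,119) if d[k]>d[k-1] and d[k]>=d[k+1] and d[k]>6];print(x,[(k+180,round(d[k])) for k in i])
```

```text
54 wrist under [318.9 131.1] top [318.9 165.3] knobtop [318.6 300.1] scene under [277.7 215.1] top [281.7 213. ]
57 wrist under [318.9 158.2] top [318.9 194.6] knobtop [318.6 324.9] scene under [280.9 213.6] top [285.1 211.7]
60 wrist under [318.9 186.9] top [319.  225.2] knobtop [318.5 349.2] scene under [284.3 212.2] top [288.6 210.5]
63 wrist under [318.9 217. ] top [319.  256.6] knobtop [318.5 372.7] scene under [287.7 211. ] top [292.3 209.5]
66 wrist under [319.  248.1] top [319.  288.5] knobtop [318.5 395. ] scene under [291.4 209.9] top [296.1 208.8]
230 [(199, 23), (208, 16), (235, 9), (266, 30), (273, 6), (279, 6), (281, 20)]
300 [(199, 26), (235, 16), (241, 51)]
380 [(182, 9), (187, 9), (199, 26), (235, 17), (245, 13), (247, 18), (249, 20), (267, 7), (280, 21)]
```

All views agree on about 61°: the underside edge is at row 199 and the top edge at row 235 in the wrist view, and the scene view's lower corner is at 286. I let it settle briefly, then hand in.

Emit:
carry_out(commands=[[0,0,0,0],[0,0,0,0],[0,0,0,0],[0,0,0,0]])

```text
clock: 21.32
ee_pos: [0.6198, 0.0162, 0.2259]
tool_rot: [[-0.994, -0.105, -0.002], [-0.105, 0.995, -0.001], [0.002, -0.001, -1.0]]
ft_force: [-1.5, -4.7, -0.6]
gripper_width: 0.311
grasp_force: 39.6
```

```bash
python3 -c "
from plant import arm
print(arm.close_job())"
```

```text
the job is handed in; nothing more can be done
None
```

I handed the job in at about 21 s, with the jar standing released at the middle of the coaster and the lid held by its knob at about 61° as measured from the camera views; no verdict came back.

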